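Clamp a stone block in a bench cam clamp

ROBOT

A 7-joint arm with a two-finger parallel gripper is mounted at the origin on a cart in front of the work surface, level with it; the furniture and walls round the work are solid. World frame = base frame: x ahead of the robot, y to its left, z up, the work surface at z = 0. Lengths are in m, angles in rad, forces in N, time in s.
With the tool pointing down it reaches from about 0.4 to 0.85 m from the base axis. Payload 10.4 kg.
Tool frame: the origin (TCP) lies at the very end of the fingers, on their centre line; the grasp point (between the pads) lies 19 mm behind it (pinch_z is the distance from the TCP to the grasp point, in m); z points along the fingers, y is the line along which they close (so a half turn about z gives the same grasp; the last joint's range is limited). The gripper opens to 85 mm and grips with 20 to 120 N. Pads are 22 mm wide; open, the fingers measure 114 mm over their backs; the gripper's body (76 mm by 85 mm) begins 54 mm behind the grasp point. The pads swing forward as they close: fully open they stand 13 mm farther back than shut.
Start: joints at [-1.265, 0.332, -0.065, 1.46, 0.022, 1.35, -0.088], TCP at [0.202, 0.592, 0.231] pointing down, gripper open.
Joint ranges: [-2.6, 2.6], [-0.5, 2.12], [-1.47, 1.34], [0.16, 2.42], [-1.27, 4.41], [0.06, 2.06], [-2.6, 2.6]. Speed limits (rad/s): [2.22, 2.22, 2.79, 2.79, 3.14, 3.14, 3.14].

INTERFACE

Orientations are given as a 3x3 rotation matrix whose columns are the frame's x, y, z axes.
In Python, from station import * gives the robot as it stands.
- The arm moves only by the shell command python3 -m pendant 'ROWS' [OPENING] [FORCE]. ROWS is JSON, a list of rows, each a list of 2 entries, a list of its own where there are three numbers: the shift along the tool's x, y, z in cm, then the turn about the tool's z in degrees. In form: [[[dx, dy, dz], spin], ...]. A call has 1 to 20 rows; each row shifts and turns the commanded pose from where the row before left it, along the tool's axes as they then stand; what a row does not reach is not made up. A row lasts 1/12 s, in which the tool goes at most 41.7 mm and 7.16 degrees, less where a joint would pass 70% of its speed; a pose out of reach is approached as far as the arm can. A call with a gripper value outside its range is refused whole. OPENING is the finger opening in cm, from 0 to 8.54, set as the call begins (- or left out, the last holds). The fingers move at their own pace and stop on an object; FORCE is the grip in N (left out, the last holds). Time passes only in rows, so rows that do not move let the fingers close. It gives the time, the measured TCP pose, the force, the opening and the grip force at its end, in the units of the state.
- read_state(): the state, without advancing time (a new reading comes with each control period).
- read_camera(name): name is "scene" or "top"; returns (picture, depth): 420x560x3 uint8, red, green, blue; 420x560 float32, m along the optical axis (not along the pixel's ray), 0 where there is no reading.
- camera_info(name): a dict with "fx", "fy", "cx", "cy" (pixels), "extrinsics" (4x4, takes a point from camera to world coordinates). Camera axes: x right, y down, z forward; pixel columns grow to the right and rows downward; lengths in m; the calibration is good to about 2 mm. A picture is of the moment at which its call begins. camera_info takes no time and is no camera call.
- sign_off(): hands the job in; it is judged then, once.
The state is a dict: "clock": time; "joints": joint angles; "qd": joint speeds; "tau": joint torques, N m; "eef_pos": TCP position; "eef_rot": TCP orientation; "ft_force": force on the tool from outside, world axes, zero at the start; "moment": the same for the moment, N m; "width": opening from 0.0 (shut) to 1.0 (fully open); "grasp_force": force on a finger pad.
Only numpy, scipy, OpenCV 4.12 (cv2) and the standard library are available. Lean on these libraries where they do the work, as an engineer would, in place of code of your own. Each camera call takes 0.05 s, during which the arm holds its last target. There are 200 camera calls.

TASK

Push the stone block along the bed of the cam clamp until it is home against the end stop, while the jaw is still open. Then turn the crank until the follower's roller rests on the cam's high dwell, so that the jaw holds the stone against the fence, and leave the crank there. Do not disturb the hammer, chisel, cup and sanding block lying about.

Things in the scene. Friction and masses are not known exactly. Their poses are not given: they have to be found in the camera images.
- clamp: Cam clamp fixed to the table; place and yaw vary. Origin: under its wooden board, on the follower's line. +x runs across the bed to the fence (roughly away from the robot), +y along the bed to the end stop (roughly to the left). Board x -170..130, y -165..70 mm, top z = 12. Aluminium fence 20 thick, inner face x = 96, y -155..60, top z = 75. Follower guide x -56..-24, y -32..32, top z = 54.
- stone: Rough square stone block, 85 (x) x 92 (y) x 98 mm high, 0.5 to 0.8 kg, loose, faces uneven by a few mm. Origin: centre of its underside. Starts on the bed, in line with the gap between jaw and fence, square to it within 3 degrees, 75 to 110 mm short of the end stop. Home, its origin is at about y = 0, x 48 to 56 mm in the clamp's frame.
- stop_face (a point): Point on the face of the aluminium end stop that the stone meets moving to the clamp's +y; clamp frame (50.5, 46, 50) mm. The stop spans x 11..107, is 16 thick, top at z = 75.
- cam_axis (a point): Upright axis of cam and crank at the cam's upper face; clamp frame (-110, 0, 42) mm. The cam is a steel plate at z 24..42, low radius 31, high radius 46: a gradual rise, a concentric high part 50 degrees long (the dwell), then a drop. The follower's roller (radius 12) touches it on the clamp's +x side. The crank arm (18 wide, top z = 68) is fixed to the shaft above the cam.
- handle (a point): Top of the crank's upright black handle: a post 22 mm in diameter, 69 to 137 mm above the table (this point is on its axis at 137 mm), 75 mm from the cam axis, fixed to the arm. It can be pushed round from one side, or straddled, without gripping; that takes 3 to 10 N along its path.
- crank (a joint): Angle of crank and cam, rad, growing counter-clockwise from above; stops at -0.05 and 4.2. At 0 the arm points to the clamp's -y, at 1.57 to +x, at 3.14 to +y. Starts at 0 to 0.5. Cam lifts the follower from about 0.6; roller on the high dwell from 2.0 to 2.87 (middle 2.43), then it drops and the jaw opens. Friction holds the crank on the dwell; on a slope the springs may turn it back down.
- follower (a joint): Travel of the follower towards the fence, m: 0 on the low part of the cam, 0.014 to 0.015 on the high dwell. A spring holds its roller on the cam.
- jaw: Aluminium jaw plate, 14 (x) x 70 (y) mm, z 16..80, carried by springs on the follower. Its origin coincides with the clamp's while open and moves to +x as it closes; the gripping face is 5 mm to the +x of the origin, so the open gap to the fence is 91 mm. Closing, it pushes the stone to the fence and then presses it with about 10 to 18 N.
- hammer: Ball-peen hammer, 216 mm long along its y, 92 over the head, lying left of the clamp; bystander.
- chisel: Stone chisel, 180 mm long along its y, lying at the left; bystander.
- cup: Blue cup, 77 mm wide, 86 high, at the right, nearer the robot; origin under its centre; bystander.
- sander: Sanding block, 46 x 86 x 22 mm, lying on the table near the robot; bystander.
Not all that is in view belongs to the job. Leave any purple look-alike of the stone alone.

How it is judged:
On the way, in this order (a step that is already met when the one before it is completed fails the run):
1. the stone is home against the end stop (within 6 mm), the jaw still open (y of stone in the frame of clamp above -0.006 m and value of joint follower below 0.004 m), for 0.2 s.
2. the follower is on the cam's high dwell (value of joint follower above 0.013 m and value of joint crank between 2 and 2.87 rad), for 0.2 s.
At the end, for the whole second after the job is handed in: The crank rests between 2.0 and 2.87 rad with the follower on the high dwell (travel over 13 mm); the stone stands upright on the bed, at rest, within 8 mm of the end stop, pressed by the jaw with more than 4 N (all of step 2 and contact force between jaw and stone above 4 N and y of stone in the frame of clamp above -0.008 m and z of stone in the frame of clamp below 0.02 m and angle between stone's own z axis and vertical below 0.1 rad and linear speed of stone below 0.01 m/s and velocity of joint crank between -0.05 and 0.05 rad/s); the robot touches nothing.
It fails at once if a bystander (hammer, chisel, cup or sanding block) is moved by more than 30 mm (distance of any of hammer, chisel, cup, sander from where it was at the start of the episode above 0.03 m).
It also fails if it takes over 54 s, if anything falls off the work surface, if the arm or the gripper's body presses on something with over 40 N, if the wrist force passes 120 N, or if a joint passes its speed limit or range.

## Working session

There is one attempt and no reset: what is moved stays moved. The work goes in short steps, Python scripts to look and compute and a shell command to move; the robot and the scene stay as the last step left them, time stands still between calls to the robot, and variables do not carry over. Pictures are saved under pics/ and viewed, at most 10 in all, crops included, and the job is handed in when it is done.

```bash
mkdir -p pics
cat > h.py <<'E'
from station import *
import numpy as np, cv2
def snap(n):
    p,d=read_camera(n); np.savez(f'{n}.npz',p=p,d=d); return p,d
def w(n,u,v,d=None,z=None):
    c=camera_info(n); E=np.array(c["extrinsics"]); r=np.array([(u-c["cx"])/c["fx"],(v-c["cy"])/c["fy"],1])
    if z is not None:
        rd=E[:3,:3]@r; return E[:3,3]+rd*(z-E[2,3])/rd[2]
    k=d[v-1:v+2,u-1:u+2]; k=np.median(k[k>0]); return (E@np.append(r*k,1))[:3]
E
python3 - <<'E'
from h import *
for n in("scene","top"):
    p,d=snap(n); cv2.imwrite(f'pics/{n}0.png',p[:,:,::-1])
    print(np.round(camera_info(n)["extrinsics"],3).tolist(),camera_info(n)["fx"])
s=read_state();print(s["clock"],np.round(s["eef_pos"],3),np.round(s["eef_rot"],2).tolist())
E
```

```text
[[-0.909, -0.306, 0.283, 0.054], [-0.417, 0.685, -0.597, 1.104], [-0.011, -0.661, -0.75, 1.223], [0.0, 0.0, 0.0, 1.0]] 497.58556349347504
[[-0.006, -0.989, 0.151, 0.258], [-1.0, 0.006, -0.002, 0.168], [0.001, -0.151, -0.989, 1.585], [0.0, 0.0, 0.0, 1.0]] 439.23306693315027
0.1 [0.202 0.591 0.231] [[-0.95, 0.32, -0.0], [0.32, 0.95, -0.0], [-0.0, -0.0, -1.0]]
```

View pics/scene0.png

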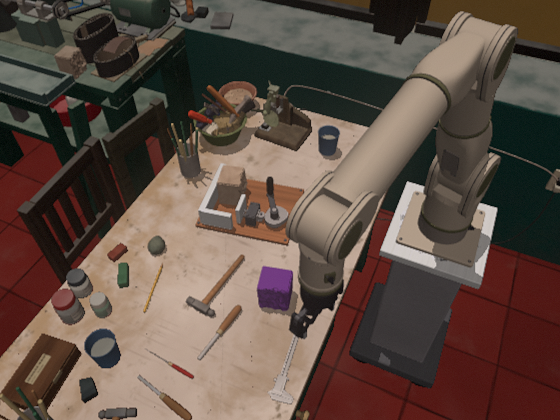

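View pics/top0.png

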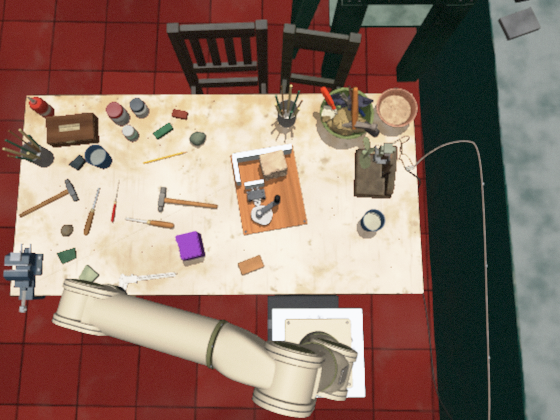

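The scene view shows the clamp at about (250,208), the purple look-alike at (275,288), and the hammer and chisel at (220,290). The top view shows the clamp at (268,190) with the beige stone at (272,163), the handle near (275,203), the cup at (372,220) and the sander at (251,265). The beige block on the clamp bed at top (272,163) is the stone. The purple block at (190,246) is off the clamp, so it is the look-alike. I'll confirm this in an enlarged crop.

Run:
```python
from h import *
z=np.load('top.npz');p=z['p']
cv2.imwrite('pics/topc.png',cv2.resize(p[138:243,222:322,::-1],None,fx=5.5,fy=5.5,interpolation=cv2.INTER_CUBIC))
z=np.load('scene.npz');p=z['p']
cv2.imwrite('pics/scc.png',cv2.resize(p[155:255,185:315,::-1],None,fx=6,fy=6,interpolation=cv2.INTER_CUBIC))
```

```text
(no output)
```

View pics/topc.png

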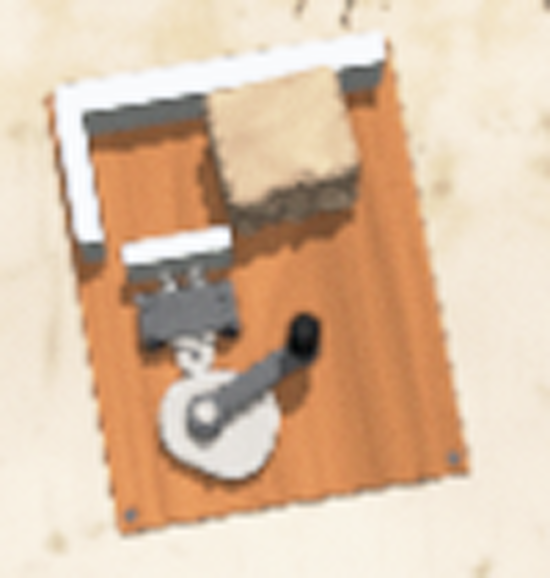

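View pics/scc.png

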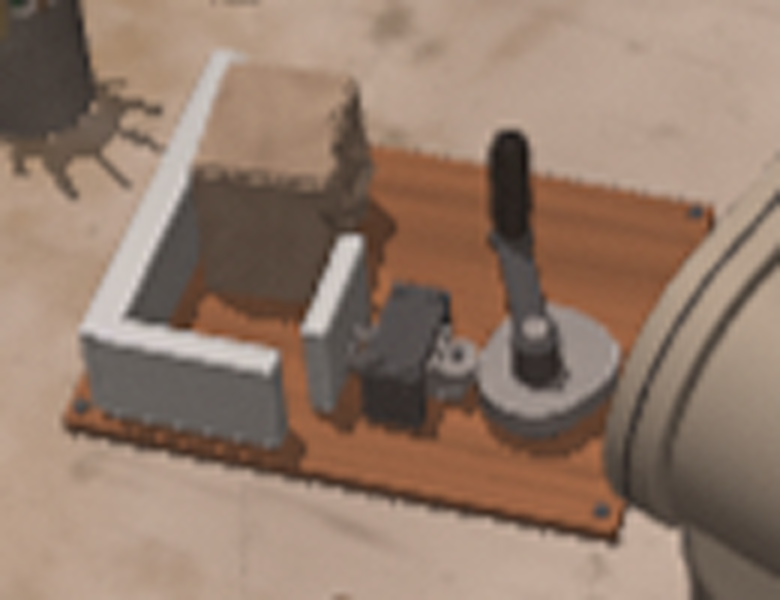

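The crop confirms the beige, rough stone on the bed. Its top corners are at crop (207,92), (335,67), (357,172) and (230,205), and the handle top is at (304,325). Next I fit the clamp pose.

Run:
```python
from h import *
from scipy.optimize import least_squares
U=lambda a:(222+(a[0]+.5)/5.5-.5,138+(a[1]+.5)/5.5-.5)
C=[((122,533),(-170,70,12)),((468,473),(-170,-165,12)),((48,97),(130,70,12)),((85,113),(96,46,75)),((80,243),(11,62,75)),((100,240),(11,46,75)),((55,88),(116,62,75)),((383,33),(116,-155,75)),((207,413),(-110,0,72))]
P=np.array([w("top",*U(a),z=b[2]/1000) for a,b in C]);Q=np.array([b for a,b in C])/1000
R=lambda t:np.array([[np.cos(t),-np.sin(t)],[np.sin(t),np.cos(t)]])
f=lambda x:(Q[:,:2]@R(x[2]).T+x[:2]-P[:,:2])
s=least_squares(lambda x:f(x).ravel(),[.5,.1,0],loss='soft_l1',f_scale=.003).x
print(s,np.degrees(s[2]));print(np.round(f(s)*1000,1).tolist())
np.save('clamp.npy',s)
cl=lambda p:np.round(1000*((p[:2]-s[:2])@R(s[2])),1)
for a in [(207,92),(335,67),(357,172),(230,205)]: print('stone',cl(w("top",*U(a),z=.110)))
h=w("top",*U((304,325)),z=.137);print('handle',cl(h),h)
hc=cl(h)-[-110,0];print('crank',np.arctan2(hc[0],-hc[1]),np.hypot(*hc))
d=np.load('top.npz')['d']
for a in [(270,130),(304,325),(207,413),(60,450)]: 
  u=[int(round(x)) for x in U(a)];q=w("top",*u,d=d);print(cl(q),q)
for n,u in [('cup',(372,220)),('sander',(251,265)),('hammer head',(162,200)),('hammer end',(216,206)),('plier',(372,185)),('pot',(286,112)),('purple',(190,246))]: q=w("top",*u,d=d);print(n,np.round(q,3),cl(q))
```

```text
[0.5880795  0.21781845 0.16458503] 9.430027609510322
[[-0.9, 2.3], [-0.5, -2.8], [1.2, 1.0], [0.2, 1.2], [-0.8, 0.3], [-0.1, -2.7], [0.6, 0.9], [0.6, -1.2], [-0.3, 0.1]]
stone [ 86.1 -34. ]
stone [  88.5 -116.3]
stone [  19.2 -118. ]
stone [ 11.8 -36. ]
handle [-75.9 -67.2] [0.52416266 0.13912996 0.137     ]
crank 0.4695822574278394 75.3568178733683
[ 56.3 -70.2] [0.65512188 0.15776197 0.10781238]
[-77.2 -67.4] [0.52298503 0.13869263 0.13750241]
[-110.7    0.8] [0.47875603 0.20051438 0.07192074]
[-104.9  101.3] [ 0.46801696  0.30052513 -0.00201057]
cup [ 0.455 -0.198  0.045] [-199.1 -388.6]
sander [0.301 0.23  0.022] [-281.5   59.4]
hammer head [0.536 0.552 0.019] [  3.4 338.6]
hammer end [0.513 0.357 0.018] [-51.2 149.5]
plier [ 0.586 -0.209  0.022] [ -71.6 -420.8]
pot [0.873 0.099 0.003] [ 261.9 -163.7]
purple [0.364 0.434 0.095] [-185.8  250.2]
```

Fit is good to under 3 mm. The stone is at about (50,-76) mm in the clamp frame and the crank at 0.47 rad. I'll add a helper that converts clamp-frame targets to tool-axis moves.

```bash
cat > go.py <<'E'
import sys
from h import *
s=np.load('clamp.npy');c,n=np.cos(s[2]),np.sin(s[2]);R=np.array([[c,-n],[n,c]])
S=read_state();p=np.array(S["eef_pos"]);T=np.array(S["eef_rot"])
hd=np.degrees(np.arctan2(T[1,1],T[0,1])-s[2])
print("t",round(S["clock"],2),"clamp xy mm",np.round(1000*(p[:2]-s[:2])@R,1),"z",round(p[2]*1000,1),"head",round(hd,1),"F",np.round(S["ft_force"],1),"q7",round(S["joints"][6],2))
if len(sys.argv)>3:
    x,y,z=[float(a)/1000 for a in sys.argv[1:4]]
    t=np.append(R@[x,y]+s[:2],z); print("shift cm",np.round(100*T.T@(t-p),2))
    if len(sys.argv)>4: print("spin",round(hd-float(sys.argv[4]),1))
E
python3 go.py 50 -160 231 0
```

```text
t 0.1 clamp xy mm [-319.9  431.6] z 230.6 head 61.7 F [-0.5  0.2  0.3] q7 -0.09
shift cm [-6.060e+01 -3.459e+01  1.000e-02]
spin 61.7
```

```bash
python3 -m pendant '[[[-3,-1.7,0],0],[[-3,-1.7,0],0],[[-3,-1.7,0],0],[[-3,-1.7,0],0],[[-3,-1.7,0],0],[[-3,-1.7,0],0],[[-3,-1.7,0],0],[[-3,-1.7,0],0],[[-3,-1.7,0],0],[[-3,-1.7,0],0],[[-3,-1.7,0],0],[[-3,-1.7,0],0],[[-3,-1.7,0],0],[[-3,-1.7,0],0],[[-3,-1.7,0],0],[[-3,-1.7,0],0],[[-3,-1.7,0],0],[[-3,-1.7,0],0],[[-3,-1.7,0],0],[[-3,-1.7,0],0]]' 4; python3 -m pendant '[[[0,0,0],6.2],[[0,0,0],6.2],[[0,0,0],6.2],[[0,0,0],6.2],[[0,0,0],6.2],[[0,0,0],6.2],[[0,0,0],6.2],[[0,0,0],6.2],[[0,0,0],6.2],[[0,0,0],6],[[0,0,0],0],[[0,0,0],0]]'; python3 go.py 50 -160 55 0
```

```text
clock: 1.77
eef_pos: [0.6606, 0.0747, 0.2309]
eef_rot: [[-0.947, 0.323, -0.001], [0.323, 0.947, 0.0], [0.001, -0.0, -1.0]]
ft_force: [0.4, 0.6, 1.0]
width: 0.467
grasp_force: 0.0
clock: 2.77
eef_pos: [0.6597, 0.0761, 0.2309]
eef_rot: [[-0.166, 0.986, -0.001], [0.986, 0.166, -0.0], [-0.0, -0.001, -1.0]]
ft_force: [-0.6, -0.3, -0.1]
width: 0.466
grasp_force: 0.0
t 2.77 clamp xy mm [  47.4 -151.5] z 230.9 head 0.1 F [-0.6 -0.3 -0.1] q7 0.14
shift cm [-0.85  0.27 17.59]
spin 0.1
```

```bash
python3 -m pendant '[[[-0.9,0.3,0],0],[[0,0,3],0],[[0,0,3],0],[[0,0,3],0],[[0,0,3],0],[[0,0,3],0],[[0,0,2.6],0],[[0,0,0],0],[[0,0,0],0]]'; python3 go.py 50 -130 55 0
```

```text
clock: 3.52
eef_pos: [0.6638, 0.0668, 0.0546]
eef_rot: [[-0.164, 0.987, -0.002], [0.987, 0.164, -0.001], [-0.0, -0.002, -1.0]]
ft_force: [0.3, -0.8, -0.3]
width: 0.467
grasp_force: 0.0
t 3.52 clamp xy mm [  49.9 -161.4] z 54.6 head -0.0 F [ 0.3 -0.8 -0.3] q7 0.21
shift cm [ 3.14  0.01 -0.04]
spin -0.0
```

```bash
python3 -m pendant '[[[0.8,0,0],0],[[0.8,0,0],0],[[0.5,0,0],0],[[0.5,0,0],0],[[0.5,0,0],0],[[0.5,0,0],0],[[0.5,0,0],0],[[0.5,0,0],0],[[0.5,0,0],0],[[0.5,0,0],0],[[0.5,0,0],0],[[0.5,0,0],0],[[0.5,0,0],0],[[0.5,0,0],0],[[0.5,0,0],0],[[0.5,0,0],0],[[0,0,0],0],[[0,0,0],0]]'; python3 go.py
python3 - <<'E'
from h import *
p,d=snap('top')
cv2.imwrite('pics/topc2.png',cv2.resize(p[138:243,222:322,::-1],None,fx=5.5,fy=5.5,interpolation=cv2.INTER_CUBIC))
E
```

```text
clock: 5.02
eef_pos: [0.6498, 0.1537, 0.0549]
eef_rot: [[-0.164, 0.986, -0.001], [0.986, 0.164, 0.001], [0.001, -0.001, -1.0]]
ft_force: [1.0, -1.2, -0.6]
width: 0.468
grasp_force: 0.1
t 5.02 clamp xy mm [ 50.4 -73.4] z 54.9 head 0.0 F [ 1.  -1.2 -0.6] q7 0.07
```

View pics/topc2.png

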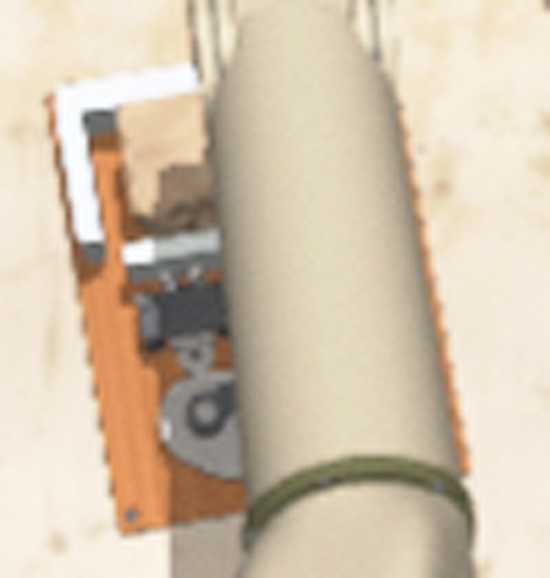

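The stone has slid into the gap. Its left top edge is now at crop x≈117 and the stop face at ≈87, so about 17 mm remain. I'll continue slowly.

```bash
python3 -m pendant '[[[0.3,0,0],0],[[0.3,0,0],0],[[0.3,0,0],0],[[0.3,0,0],0],[[0,0,0],0]]'; python3 -m pendant '[[[0.2,0,0],0],[[0.1,0,0],0],[[0,0,0],0]]';  python3 go.py
```

```text
clock: 5.48
eef_pos: [0.6481, 0.1655, 0.0552]
eef_rot: [[-0.164, 0.987, -0.0], [0.987, 0.164, 0.001], [0.001, -0.0, -1.0]]
ft_force: [-0.1, -1.6, -1.6]
width: 0.468
grasp_force: 0.3
clock: 5.73
eef_pos: [0.6478, 0.1675, 0.0553]
eef_rot: [[-0.163, 0.987, -0.0], [0.987, 0.163, 0.0], [0.0, 0.0, -1.0]]
ft_force: [0.0, -3.0, 0.7]
width: 0.47
grasp_force: 0.6
t 5.73 clamp xy mm [ 50.7 -59.5] z 55.3 head -0.1 F [ 0.  -3.   0.7] q7 0.04
```

```bash
python3 -m pendant '[[[0.2,0,0],0],[[0.1,0,0],0],[[0,0,0],0],[[0,0,0],0]]'; python3 go.py; python3 -m pendant '[[[0.2,0,0],0],[[0,0,0],0],[[0,0,0],0],[[0,0,0],0]]'; python3 go.py
```

```text
clock: 6.07
eef_pos: [0.6473, 0.1705, 0.0553]
eef_rot: [[-0.163, 0.987, -0.0], [0.987, 0.163, 0.0], [0.0, 0.0, -1.0]]
ft_force: [0.9, -2.0, -0.3]
width: 0.465
grasp_force: 0.4
t 6.07 clamp xy mm [ 50.7 -56.4] z 55.3 head -0.1 F [ 0.9 -2.  -0.3] q7 0.04
clock: 6.4
eef_pos: [0.647, 0.1725, 0.0553]
eef_rot: [[-0.163, 0.987, -0.0], [0.987, 0.163, 0.0], [0.0, 0.0, -1.0]]
ft_force: [0.9, -2.8, -0.5]
width: 0.465
grasp_force: 0.3
t 6.4 clamp xy mm [ 50.7 -54.4] z 55.3 head -0.1 F [ 0.9 -2.8 -0.5] q7 0.04
```

```bash
for i in 1 2 3; do python3 -m pendant '[[[0.2,0,0],0],[[0,0,0],0],[[0,0,0],0]]' | grep ft; python3 go.py; done
```

```text
ft_force: [1.2, -3.3, 0.5]
t 6.65 clamp xy mm [ 50.7 -52.4] z 55.3 head -0.1 F [ 1.2 -3.3  0.5] q7 0.03
ft_force: [0.7, -1.7, -0.0]
t 6.9 clamp xy mm [ 50.7 -50.3] z 55.2 head -0.1 F [ 0.7 -1.7 -0. ] q7 0.03
ft_force: [1.2, -4.5, 0.0]
t 7.15 clamp xy mm [ 50.7 -48.8] z 55.3 head -0.1 F [ 1.2 -4.5  0. ] q7 0.03
```

```bash
for i in 1 2; do python3 -m pendant '[[[0.2,0,0],0],[[0,0,0],0],[[0,0,0],0]]' | grep ft; python3 go.py; done
python3 - <<'E'
from h import *
p,d=snap('top');q,_=snap('scene')
cv2.imwrite('pics/c3.png',np.hstack([cv2.resize(p[138:243,222:292,::-1],(400,600),interpolation=cv2.INTER_CUBIC),cv2.resize(q[155:255,190:257,::-1],(400,600),interpolation=cv2.INTER_CUBIC)]))
E
```

```text
ft_force: [1.0, -8.8, 0.7]
t 7.4 clamp xy mm [ 50.8 -48.7] z 55.3 head -0.1 F [ 1.  -8.8  0.7] q7 0.02
ft_force: [1.7, -13.6, 1.2]
t 7.65 clamp xy mm [ 50.8 -48.7] z 55.4 head -0.2 F [  1.7 -13.6   1.2] q7 0.02
```

View pics/c3.png

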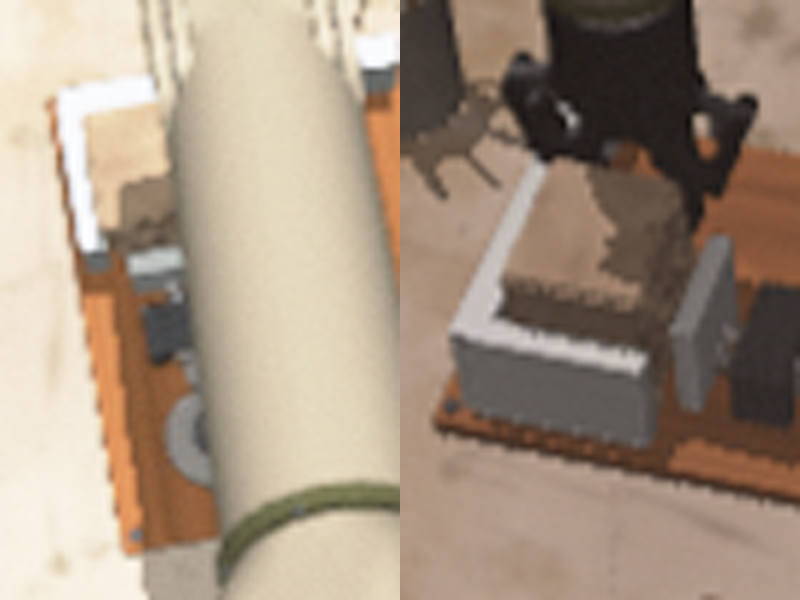

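The force rises to 14 N without motion, and both views show the stone flush to the stop: the stone is home. Back off and lift.

```bash
python3 -m pendant '[[[-0.8,0,0],0],[[-1,0,0],0],[[-1,0,0],0],[[-1,0,0],0],[[0,0,-3],0],[[0,0,-3],0],[[0,0,-3],0],[[0,0,-3],0],[[0,0,-3],0],[[0,0,-2],0],[[0,0,0],0]]' 4.5; python3 go.py -76 -67 225 27
```

```text
clock: 8.67
eef_pos: [0.6536, 0.1444, 0.2307]
eef_rot: [[-0.163, 0.987, 0.007], [0.987, 0.163, 0.003], [0.002, 0.007, -1.0]]
ft_force: [0.7, 0.4, -0.6]
width: 0.525
grasp_force: 0.0
t 8.67 clamp xy mm [ 52.6 -83.2] z 230.7 head -0.1 F [ 0.7  0.4 -0.6] q7 0.03
shift cm [  1.6  -12.87   0.48]
spin -27.1
```

```bash
python3 -m pendant '[[[0.4,-3.2,0],0],[[0.4,-3.2,0],0],[[0.4,-3.2,0],0],[[0.4,-3.2,0],0],[[0,0,0],-6.8],[[0,0,0],-6.8],[[0,0,0],-6.8],[[0,0,0],-6.7],[[0,0,0],0],[[0,0,0],0]]'; python3 go.py -76 -67 95 27;python3 - <<'E'
from h import *
q,_=snap('scene')
cv2.imwrite('pics/c4.png',cv2.resize(q[135:255,185:315,::-1],(650,600),interpolation=cv2.INTER_CUBIC))
E
```

```text
clock: 9.5
eef_pos: [0.5226, 0.1393, 0.225]
eef_rot: [[-0.591, 0.806, -0.0], [0.806, 0.591, 0.0], [0.0, -0.0, -1.0]]
ft_force: [1.1, 0.2, -0.2]
width: 0.524
grasp_force: 0.0
t 9.5 clamp xy mm [-77.5 -66.7] z 225.0 head 26.8 F [ 1.1  0.2 -0.2] q7 0.35
shift cm [-0.1   0.12 13.  ]
spin -0.2
```

View pics/c4.png

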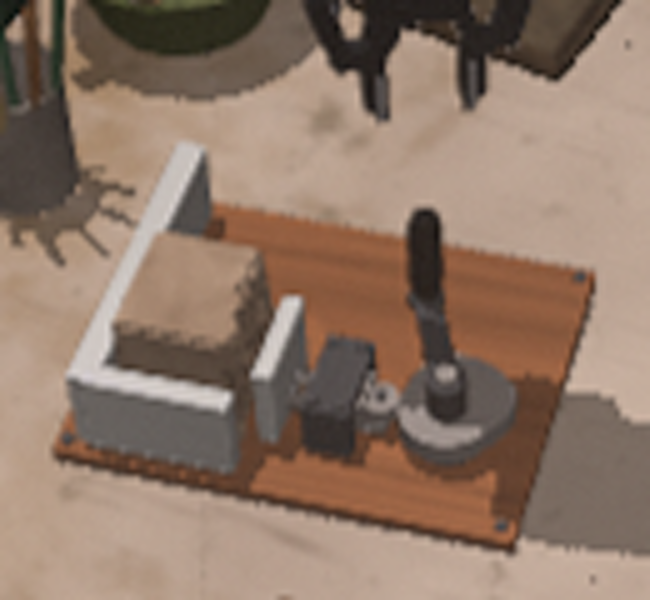

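The stone sits in the corner at the stop (crop 190,290), and the handle (crop 425,250) stands unmoved below the open fingers. Descend straddling it and start turning.

```bash
python3 -m pendant '[[[-0.1,0.1,3],0],[[0,0,3],0],[[0,0,3],0],[[0,0,2],0],[[0,0,2],0],[[0,0,0],0],[[0,0,0],0]]'; python3 go.py; python3 -m pendant '[[[0.02,0.52,0],-4],[[0.02,0.52,0],-4],[[0.02,0.52,0],-4],[[0.02,0.52,0],-4],[[0.02,0.52,0],-4],[[0.02,0.52,0],-4],[[0.02,0.52,0],-4],[[0.02,0.52,0],-4],[[0.02,0.52,0],-4],[[0.02,0.52,0],-4]]'; python3 go.py
```

```text
clock: 10.13
eef_pos: [0.5236, 0.139, 0.0949]
eef_rot: [[-0.592, 0.806, -0.002], [0.806, 0.592, -0.001], [0.0, -0.002, -1.0]]
ft_force: [0.3, -0.6, 1.3]
width: 0.531
grasp_force: 0.0
t 10.13 clamp xy mm [-76.5 -67.2] z 94.9 head 26.9 F [ 0.3 -0.6  1.3] q7 0.41
clock: 10.97
eef_pos: [0.5535, 0.1802, 0.0971]
eef_rot: [[-0.972, 0.234, 0.002], [0.234, 0.972, -0.001], [-0.003, -0.001, -1.0]]
ft_force: [1.4, -6.0, -0.5]
width: 0.526
grasp_force: 3.0
t 10.97 clamp xy mm [-40.2 -31.5] z 97.1 head 67.0 F [ 1.4 -6.  -0.5] q7 1.04
```

```bash
python3 -m pendant '[[[0.02,0.54,0],-4],[[0.02,0.54,0],-4],[[0.02,0.54,0],-4],[[0.02,0.54,0],-4],[[0.02,0.52,0],-4],[[0.02,0.52,0],-4],[[0.02,0.52,0],-4],[[0.02,0.52,0],-4],[[0.02,0.52,0],-4],[[0.02,0.52,0],-4],[[0.02,0.52,0],-4],[[0.02,0.52,0],-4],[[0.02,0.52,0],-4],[[0.02,0.52,0],-4],[[0,0,0],0]]'; python3 go.py -61 57 95 146
python3 - <<'E'
from h import *
E
```

```text
clock: 12.22
eef_pos: [0.5355, 0.2513, 0.0975]
eef_rot: [[-0.736, -0.677, 0.003], [-0.677, 0.736, 0.001], [-0.003, -0.001, -1.0]]
ft_force: [0.5, -0.4, 1.2]
width: 0.526
grasp_force: 0.7
t 12.22 clamp xy mm [-46.4  41.7] z 97.5 head 123.2 F [ 0.5 -0.4  1.2] q7 1.84
shift cm [0.39 2.08 0.24]
spin -22.8
```

```bash
python3 -m pendant '[[[0.04,0.52,0],-4],[[0.04,0.52,0],-4],[[0.04,0.52,0],-4],[[0.04,0.52,0],-4],[[0.04,0.52,0],-4],[[0.04,0.4,0],-3],[[0,0,0],0],[[0,0,0],0]]'; python3 go.py
python3 - <<'E'
from h import *
q,_=snap('scene')
cv2.imwrite('pics/c5.png',cv2.resize(q[135:255,185:315,::-1],(650,600),interpolation=cv2.INTER_CUBIC))
E
```

```text
clock: 12.88
eef_pos: [0.5099, 0.267, 0.0963]
eef_rot: [[-0.419, -0.908, 0.001], [-0.908, 0.419, 0.001], [-0.001, -0.0, -1.0]]
ft_force: [0.2, -0.0, 0.1]
width: 0.525
grasp_force: 0.0
t 12.88 clamp xy mm [-69.1  61.4] z 96.3 head 145.8 F [ 0.2 -0.   0.1] q7 2.17
```

View pics/c5.png

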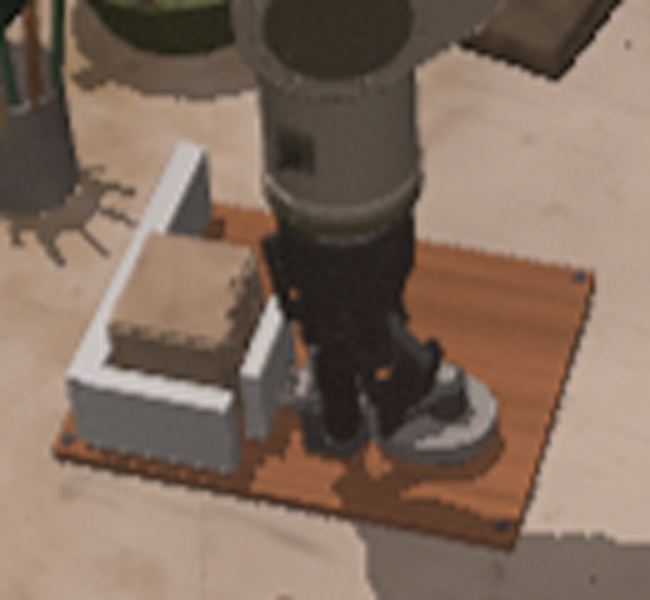

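The jaw has moved up to the stone (crop 265,360), and the handle is between the fingers. Back off within the straddle, lift, clear and look.

```bash
python3 -m pendant '[[[0,-0.8,0],0],[[0,0,0],0],[[0,0,-2],0],[[0,0,-3],0],[[0,0,-3],0],[[0,0,-3],0],[[0,0,-3],0],[[0,0,0],0],[[0,0,0],0]]'; python3 -m pendant '[[[0,2.5,0],0],[[0,2.5,0],0],[[0,2.5,0],0],[[0,2.5,0],0],[[0,2.5,0],0],[[0,2.5,0],0],[[0,2.5,0],0],[[0,2.5,0],0],[[0,0,0],0]]'; python3 go.py
python3 - <<'E'
from h import *
p,_=snap('top')
cv2.imwrite('pics/topc6.png',cv2.resize(p[138:243,222:322,::-1],None,fx=5.5,fy=5.5,interpolation=cv2.INTER_CUBIC))
q,_=snap('scene')
cv2.imwrite('pics/c6.png',cv2.resize(q[135:255,185:315,::-1],(650,600),interpolation=cv2.INTER_CUBIC))
E
```

```text
clock: 13.68
eef_pos: [0.5179, 0.2637, 0.2371]
eef_rot: [[-0.417, -0.909, 0.003], [-0.909, 0.417, 0.002], [-0.003, -0.002, -1.0]]
ft_force: [0.6, 0.7, -0.5]
width: 0.525
grasp_force: 0.0
clock: 14.43
eef_pos: [0.3304, 0.3486, 0.2341]
eef_rot: [[-0.411, -0.912, -0.003], [-0.912, 0.411, -0.001], [0.002, 0.002, -1.0]]
ft_force: [-0.6, 0.1, 0.5]
width: 0.525
grasp_force: 0.0
t 14.43 clamp xy mm [-232.7  171.3] z 234.1 head 146.3 F [-0.6  0.1  0.5] q7 1.81
```

View pics/topc6.png

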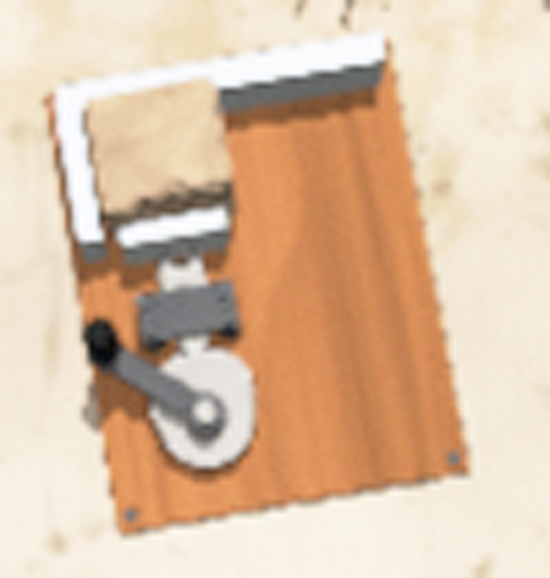

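The top view shows the jaw (crop 175,228) pressing the stone, which is in the corner of stop and fence. The handle is at (101,340). I'll compute the angle.

Run:
```python
from h import *
s=np.load('clamp.npy');c,n=np.cos(s[2]),np.sin(s[2]);R=np.array([[c,-n],[n,c]])
U=lambda a:(222+(a[0]+.5)/5.5-.5,138+(a[1]+.5)/5.5-.5)
cl=lambda a,z:1000*((w("top",*U(a),z=z)[:2]-s[:2])@R)
h=cl((101,335),.137)-[-110,0];print(h,np.hypot(*h),np.arctan2(h[0],-h[1]))
print([cl(a,.11).round(1).tolist() for a in [(87,107),(215,82),(230,182),(105,210)]])
print('jaw far edge',cl((118,233),.08),cl((228,208),.08))
```

```text
[48.91380934 55.6836548 ] 74.1163285351102 2.420827185961206
[[89.3, 42.0], [91.7, -40.0], [26.3, -38.5], [21.9, 41.5]]
jaw far edge [12.92209729 36.47817474] [ 17.11499093 -35.28109636]
```

The crank is at 2.42 rad, mid-dwell, and the stone is clamped and home.

```bash
python3 -c "
from station import *
print(sign_off())"
```

```text
the job is handed in; nothing more can be done
None
```

The job is handed in: the stone is home against the end stop and clamped against the fence, the crank rests at about 2.42 rad on the high dwell, the arm is clear, and no contact with the bystanders showed. The hand-in returned no verdict.

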